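# Move the hole-cutting tools to the router-side rack in working order

### The job

Four hole-cutting tools stand on cork pads in one wooden rack in the order in which they are needed, the first next to that rack's tall wooden post. Move all four to the empty rack and keep that order counted from the post: the first tool goes into the well next to the empty rack's own post (which may be at the other end), the next into the second well, and so on. Each must finish standing upright on the floor of its own well, let go, and none may be toppled on the way.

Things in the scene. Friction and masses are not known exactly. Their poses are not given: they have to be found in the camera images.
- large_hole_saw: Large hole saw standing teeth down: dark steel cup 44 mm in diameter, 42 mm tall, on it a steel collar 20 mm in diameter up to 54 mm, then an upright round shank 10 mm in diameter from 54 to 90 mm; about 0.16 kg. Loose. Origin: centre of its underside; z axis up along the shank.
- small_hole_saw: Small hole saw standing teeth down: dark steel cup 28 mm in diameter, 42 mm tall, on it a steel collar 20 mm in diameter up to 54 mm, then an upright round shank 10 mm in diameter from 54 to 90 mm; about 0.10 kg. Loose. Origin: centre of its underside; z axis up along the shank.
- forstner_bit: Flat-bottomed (Forstner) boring bit standing on its head: bright steel disc 36 mm in diameter, 14 mm tall, then an upright round shank 10 mm in diameter from 14 to 84 mm; about 0.11 kg. Loose. Origin: centre of its underside; z axis up along the shank.
- sanding_drum: Sanding drum standing on its end: brown abrasive cylinder 34 mm in diameter, 30 mm tall, a steel washer 24 mm in diameter up to 34 mm, then an upright round shank 10 mm in diameter from 34 to 80 mm; about 0.09 kg. Loose. Origin: centre of its underside; z axis up along the shank.
- large_hole_saw_pad: Round cork pad 56 mm in diameter, 3 mm thick, fixed on the floor of the well of the source rack in which the large hole saw stands at the start (within 5 mm each way of the pad's centre). It does not move. Origin: centre of its underside; axes as the source rack.
- small_hole_saw_pad: Round cork pad 56 mm in diameter, 3 mm thick, fixed on the floor of the well of the source rack in which the small hole saw stands at the start (within 5 mm each way of the pad's centre). It does not move. Origin: centre of its underside; axes as the source rack.
- forstner_bit_pad: Round cork pad 56 mm in diameter, 3 mm thick, fixed on the floor of the well of the source rack in which the forstner bit stands at the start (within 5 mm each way of the pad's centre). It does not move. Origin: centre of its underside; axes as the source rack.
- sanding_drum_pad: Round cork pad 56 mm in diameter, 3 mm thick, fixed on the floor of the well of the source rack in which the sanding drum stands at the start (within 5 mm each way of the pad's centre). It does not move. Origin: centre of its underside; axes as the source rack.
- source_rack: Fixed low wooden rack, full at the start: a row of four wells, 60 x 60 mm inside. Origin: underside, mid-row; x along the row, z up. Well centres x = -99, -33, 33, 99 mm, y = 0; floors at z = 8 mm; walls 6 mm thick, tops at z = 20 mm; outside 270 x 72 mm. Wooden post, 18 mm diameter, top at z = 70 mm, at x = +151 mm: the well next to it is x = +99 mm. Tools stand on cork pads (tops at z = 11 mm).
- empty_rack: Fixed low wooden rack, empty at the start: a row of four wells, 60 x 60 mm inside. Origin: underside, mid-row; x along the row, z up. Well centres x = -99, -33, 33, 99 mm, y = 0; floors at z = 8 mm; walls 6 mm thick, tops at z = 20 mm; outside 270 x 72 mm. Wooden post, 18 mm diameter, top at z = 70 mm, at x = -151 mm: the well next to it is x = -99 mm. No cork pads in it.

How it is judged:
At the end, for the whole second after the job is handed in: Every tool stands in the empty rack, in the well that has the same number counted from the post as the well it came from (origin within 19 mm of the well's centre along the row and 21 mm across it), its underside within 4 mm of the well's floor, upright within 0.12 rad, and at rest (under 0.02 m/s) (((x of large_hole_saw_pad in the frame of source_rack between -0.119 and -0.079 m and x of large_hole_saw in the frame of empty_rack between 0.08 and 0.118 m) or (x of large_hole_saw_pad in the frame of source_rack between -0.053 and -0.013 m and x of large_hole_saw in the frame of empty_rack between 0.014 and 0.052 m) or (x of large_hole_saw_pad in the frame of source_rack between 0.013 and 0.053 m and x of large_hole_saw in the frame of empty_rack between -0.052 and -0.014 m) or (x of large_hole_saw_pad in the frame of source_rack between 0.079 and 0.119 m and x of large_hole_saw in the frame of empty_rack between -0.118 and -0.08 m)) and y of large_hole_saw in the frame of empty_rack between -0.021 and 0.021 m and z of large_hole_saw in the frame of empty_rack between 0.004 and 0.012 m and angle between each of large_hole_saw, small_hole_saw, forstner_bit, sanding_drum's own z axis and vertical below 0.12 rad and linear speed of each of large_hole_saw, small_hole_saw, forstner_bit, sanding_drum below 0.02 m/s and ((x of small_hole_saw_pad in the frame of source_rack between -0.119 and -0.079 m and x of small_hole_saw in the frame of empty_rack between 0.08 and 0.118 m) or (x of small_hole_saw_pad in the frame of source_rack between -0.053 and -0.013 m and x of small_hole_saw in the frame of empty_rack between 0.014 and 0.052 m) or (x of small_hole_saw_pad in the frame of source_rack between 0.013 and 0.053 m and x of small_hole_saw in the frame of empty_rack between -0.052 and -0.014 m) or (x of small_hole_saw_pad in the frame of source_rack between 0.079 and 0.119 m and x of small_hole_saw in the frame of empty_rack between -0.118 and -0.08 m)) and y of small_hole_saw in the frame of empty_rack between -0.021 and 0.021 m and z of small_hole_saw in the frame of empty_rack between 0.004 and 0.012 m and ((x of forstner_bit_pad in the frame of source_rack between -0.119 and -0.079 m and x of forstner_bit in the frame of empty_rack between 0.08 and 0.118 m) or (x of forstner_bit_pad in the frame of source_rack between -0.053 and -0.013 m and x of forstner_bit in the frame of empty_rack between 0.014 and 0.052 m) or (x of forstner_bit_pad in the frame of source_rack between 0.013 and 0.053 m and x of forstner_bit in the frame of empty_rack between -0.052 and -0.014 m) or (x of forstner_bit_pad in the frame of source_rack between 0.079 and 0.119 m and x of forstner_bit in the frame of empty_rack between -0.118 and -0.08 m)) and y of forstner_bit in the frame of empty_rack between -0.021 and 0.021 m and z of forstner_bit in the frame of empty_rack between 0.004 and 0.012 m and ((x of sanding_drum_pad in the frame of source_rack between -0.119 and -0.079 m and x of sanding_drum in the frame of empty_rack between 0.08 and 0.118 m) or (x of sanding_drum_pad in the frame of source_rack between -0.053 and -0.013 m and x of sanding_drum in the frame of empty_rack between 0.014 and 0.052 m) or (x of sanding_drum_pad in the frame of source_rack between 0.013 and 0.053 m and x of sanding_drum in the frame of empty_rack between -0.052 and -0.014 m) or (x of sanding_drum_pad in the frame of source_rack between 0.079 and 0.119 m and x of sanding_drum in the frame of empty_rack between -0.118 and -0.08 m)) and y of sanding_drum in the frame of empty_rack between -0.021 and 0.021 m and z of sanding_drum in the frame of empty_rack between 0.004 and 0.012 m); the robot touches nothing.
It fails at once if a tool is toppled (leans more than 1 rad) (angle between any of large_hole_saw, small_hole_saw, forstner_bit, sanding_drum's own z axis and vertical above 1 rad).
It also fails if it takes over 99 s, if anything falls off the work surface, if the arm or the gripper's body presses on something with over 40 N, if the wrist force passes 120 N, or if a joint passes its speed limit or range.

### The arm

A 6-joint arm with a two-finger parallel gripper is mounted at the origin on the work surface. World frame = base frame: x ahead of the robot, y to its left, z up, the work surface at z = 0. Lengths are in m, angles in rad, forces in N, time in s.
With the tool pointing down it reaches from about 0.35 to 0.725 m from the base axis. Payload 6 kg.
Tool frame: the origin (TCP) lies on the centre line of the jaws, within the pads' length; the fingertips stand 17 mm ahead of it and the grasp point (between the pads) lies 2 mm behind it; z points along the fingers, y is the line along which they close (so a half turn about z gives the same grasp; the last joint's range is limited). The gripper opens to 85 mm and grips with 20 to 120 N. Pads are 22 mm wide; open, the fingers measure 114 mm over their backs; the gripper's body (76 mm by 85 mm) begins 54 mm behind the grasp point. The pads swing forward as they close: fully open they stand 13 mm farther back than shut.
Start: joints at [1.616, 0.04, 0.085, 0, -1.615, -0.334], TCP at [0.171, 0.575, 0.248] pointing down, gripper open.
Joint ranges: [-2.56, 2.56], [-1.29, 2.01], [-1.08, 1.49], [-3.29, 1.98], [-2.81, -0.18], [-2.99, 2.99]. Speed limits (rad/s): [2.57, 2.57, 3.01, 3.14, 3.14, 3.14].

### API

Orientations are given as a unit quaternion [w, x, y, z].
In Python, from bench import telemetry, read_camera, job_done, search_frame, masks_of gives the robot as it stands.
- The arm moves only by the tool send_rows, never from a script. Its argument "plan" is a list of rows, each a list of 7 numbers: the finger opening in m, from 0 to 0.0854, then the shift along the tool's x, y, z in m, then the turn, a rotation vector about the tool's x, y, z in degrees. In form: [[gripper, dx, dy, dz, wx, wy, wz], ...]. A call has 1 to 10 rows; each row shifts and turns the commanded pose from where the row before left it, along the tool's axes as they then stand; what a row does not reach is not made up. A row lasts 1/10 s, in which the tool goes at most 50 mm and 8.59 degrees, less where a joint would pass 70% of its speed; a pose out of reach is approached as far as the arm can. A call is refused whole if a number of a shift passes 0.05 or a number of a turn 8.59, either way. A call with a gripper value outside its range is refused whole. The fingers move at their own pace and stop on an object; the grip force is fixed at half the most. Time passes only in rows, so rows that do not move let the fingers close. It gives the time, the measured TCP pose, the force, the opening and the grip force at its end, in the units of the state.
- telemetry.get_obs(): the state, without advancing time (a new reading comes with each control period).
- read_camera(name): name is "scene" or "top" or "wrist"; returns a dict with "pixels" (480x640x3 uint8, blue, green, red), "depth" (480x640 float32, m along the optical axis (not along the pixel's ray), 0 where there is no reading), "mtx" (3x3 intrinsics, pixels), "R" (3x3) and "t" (3): a world point X has camera coordinates R X + t; the wrist camera has in their place "T_tool_cam" (4x4, takes a point from camera to tool coordinates, whose origin is the TCP and whose axes are the flange's). Camera axes: x right, y down, z forward; pixel columns grow to the right and rows downward; lengths in m; the calibration is good to about 2 mm. A picture is of the moment at which its call begins: read the wrist's pose just before it.
- job_done(): hands the job in; it is judged then, once.
Trained networks look in the newest picture that a camera, given by its name, has taken for a name from the list of things; names that differ only in an ending like _2 or _b are one class to them, and where a whole thing is asked for, a point or a joint stands for the part that bears it (a point fixed in the world has none). Each returns a list of dicts, best first, with "confidence" (0 to 1); they miss things now and then, are a little off and sometimes report something else, mostly with a low value. They report only what shows in the picture. A call takes as long as a camera call.
- search_frame(camera, target): "bbox" ([left, top, width, height] in pixels, round what is visible of it).
- masks_of(camera, target): "region" (480x640 bool, what is visible of it) and "bbox" ([left, top, width, height] in pixels, round what is visible of it).
The state is a dict: "time": time; "joint_positions": joint angles; "qvel": joint speeds; "tau": joint torques, N m; "eef_pos": TCP position; "orientation": TCP orientation; "wrist_force": force on the tool from outside, world axes, zero at the start; "wrist_torque": the same for the moment, N m; "grip_width": finger opening in m; "grasp_force": force on a finger pad.
Only numpy, scipy, OpenCV 4.12 (cv2) and the standard library are available. Lean on these libraries where they do the work, as an engineer would, in place of code of your own. Each camera call takes 0.05 s, during which the arm holds its last target. There are 200 camera calls.

## Working session

There is one attempt and no reset: what is moved stays moved. The work goes in short steps, Python scripts to look and compute and a tool call to move; the robot and the scene stay as the last step left them, time stands still between calls to the robot, and variables do not carry over. Pictures are saved under pics/ and viewed, at most 14 in all, crops included, and the job is handed in when it is done.

Besides the shell and the picture viewer there is one more tool, called after ">>>" by a JSON object that holds its "op" and its "data". send_rows: Moves the arm, as the interface text tells. Its arguments: {"type":"object","properties":{"plan":{"type":"array","items":{"type":"array","items":{"type":"number"}}}},"required":["plan"]}

```bash
ls; mkdir -p pics
python3 - <<'E'
from bench import *
import cv2
print(telemetry.get_obs())
for c in ("top","scene"):
    f=read_camera(c); cv2.imwrite(f"pics/{c}0.png",f["pixels"]); print(c,f["mtx"].tolist(),f["R"].tolist(),f["t"].tolist())
    for n in ["large_hole_saw","small_hole_saw","forstner_bit","sanding_drum","source_rack","empty_rack"]:
        print(n,[(d["bbox"],round(d["confidence"],2)) for d in search_frame(c,n)][:3])
E
```

```text
pics
{'time': 0.0, 'joint_positions': array([ 1.61565195e+00,  4.07973621e-02,  8.38129071e-02, -4.72413444e-04,
       -1.61549159e+00, -3.33721028e-01]), 'qvel': array([-0.00138641, -0.00102242,  0.00116111,  0.00114761, -0.00101993,
        0.00022115]), 'tau': array([ 6.24546192e-05, -3.68204284e+01,  3.47402108e+01,  6.93210572e+00,
       -5.48133903e-03, -1.45988940e-05]), 'eef_pos': array([0.17073791, 0.57488453, 0.24728646]), 'orientation': array([ 8.69257597e-04,  9.89588830e-01, -1.43920761e-01, -7.37371827e-05]), 'wrist_force': array([-0.85007303,  0.0862357 ,  0.09117459]), 'wrist_torque': array([ 0.03950361,  0.03643792, -0.00753792]), 'grasp_force': 0.0, 'grip_width': 0.08525245659755487}
top [[481.57261802428025, 0.0, 320.7216740183773], [0.0, 481.57261802428025, 235.86060995623592], [0.0, 0.0, 1.0]] [[0.021884244416148783, -0.9984689419900541, -0.050802083890289666], [-0.9907709597559814, -0.01486048047035816, -0.13472962341074438], [0.1337684011661392, 0.053281685422402615, -0.98957924232878]] [-0.011064204493399399, 0.5451266134802745, 0.6674720811983185]
large_hol
[... 345 characters left out ...]
.482329121475, 0.0, 320.4122780109939], [0.0, 565.482329121475, 235.43439754816066], [0.0, 0.0, 1.0]] [[-0.7920401705419856, 0.6104068378601961, 0.008709795711652193], [0.4945109020499928, 0.6498933160687199, -0.5771461214310509], [-0.3579543769833312, -0.45281582351185473, -0.8165944489008948]] [0.45761511300853924, -0.23984607720774923, 1.2914736731602572]
large_hole_saw [([412.9, 297.2, 29.9, 36.9], 0.83)]
small_hole_saw [([374.1, 350.0, 15.4, 33.6], 0.77)]
forstner_bit [([436.3, 273.3, 22.2, 34.2], 0.89), ([394.2, 326.2, 22.9, 31.3], 0.16)]
sanding_drum [([394.7, 327.0, 22.4, 31.6], 0.91)]
source_rack [([337.0, 271.7, 135.3, 149.1], 0.88)]
empty_rack [([213.7, 124.7, 144.0, 88.7], 0.96)]
```

View pics/top0.png

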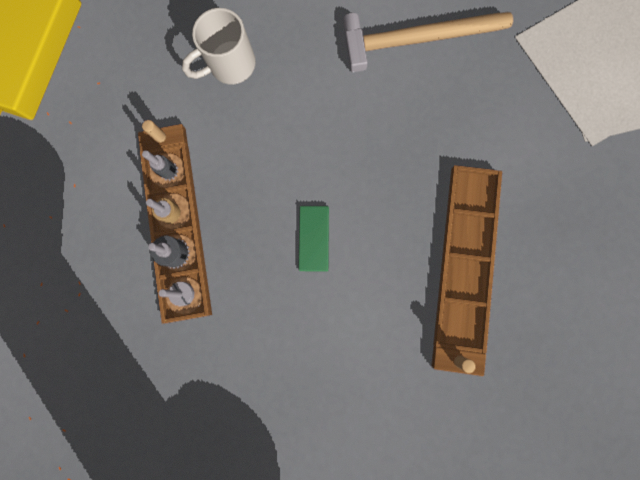

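View pics/scene0.png

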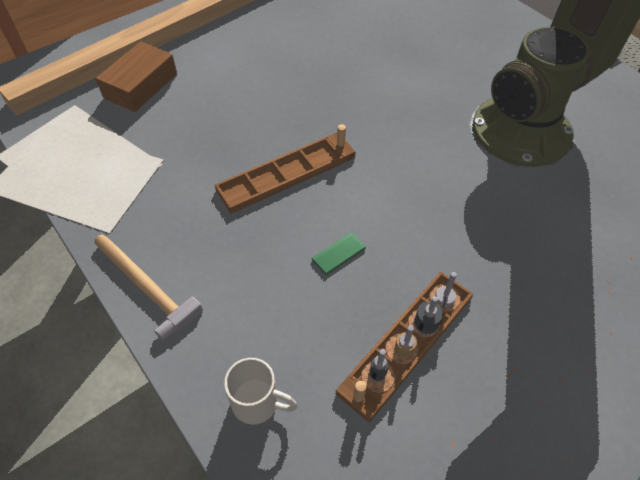

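The rows read clearly. Counted from the source post (top image (152,130)), the order is small saw, sanding drum, large saw, Forstner bit. The empty rack's post is at (468,367), at its lower end. Next I measure the poses.

```bash
cat > meas.py <<'E'
from bench import *
import numpy as np, cv2
from scipy.optimize import minimize
def cloud(c):
    f=read_camera(c); d=f["depth"]; v,u=np.nonzero(d>0); z=d[v,u]
    K=f["mtx"]; P=np.c_[(u-K[0,2])/K[0,0]*z,(v-K[1,2])/K[1,1]*z,z]
    if c=="wrist":
        from scipy.spatial.transform import Rotation as Ro
        o=telemetry.get_obs(); q=o["orientation"]
        T=f["T_tool_cam"]; P=P@T[:3,:3].T+T[:3,3]
        W=P@Ro.from_quat(np.r_[q[1:],q[0]]).as_matrix().T+o["eef_pos"]
    else: W=(P-f["t"])@f["R"]
    return W,u,v,f
def topoint(f,u,v,z):
    K=f["mtx"]; r=np.array([(u-K[0,2])/K[0,0],(v-K[1,2])/K[1,1],1])@f["R"]; C=-f["t"]@f["R"]
    return C+r*(z-C[2])/r[2]
def loc(p,P): c,s=np.cos(p[2]),np.sin(p[2]); d=P[:,:2]-p[:2]; return np.c_[d@[c,s],d@[-s,c]]
def glob(p,q): c,s=np.cos(p[2]),np.sin(p[2]); q=np.atleast_2d(q); return np.c_[q[:,0]*c-q[:,1]*s,q[:,0]*s+q[:,1]*c]+p[:2]
def fit(rim,floor,p0):
    def cost(p):
        L=loc(p,rim); ax=abs(L[:,0]); ay=abs(L[:,1])
        wy=np.maximum(abs(ay-33)-3,0)if 0 else np.maximum(abs(ay-.033)-.003,0)
        wx=np.maximum(np.min(abs(ax[:,None]-[0,.066,.132]),1)-.003,0)
        d=np.minimum(np.minimum(wx,wy),.01)
        out=np.hypot(np.maximum(ax-.135,0),np.maximum(ay-.036,0)); d=np.maximum(d,np.minimum(out,.01))
        F=loc(p,floor); fx=np.min(abs(abs(F[:,[0]])-[.033,.099]),1)
        e=np.hypot(np.maximum(fx-.03,0),np.maximum(abs(F[:,1])-.03,0))
        return (d**2).mean()+(np.minimum(e,.01)**2).mean()
    return min((minimize(cost,np.array(p0)+[dx,dy,t],method="Nelder-Mead",options=dict(xatol=1e-5,fatol=1e-12,maxiter=2000)) for dx in(-.008,0,.008) for dy in (-.008,0,.008) for t in(-.05,0,.05)),key=lambda r:r.fun)
E
python3 - <<'E'
from meas import *
for c in("top","scene"):
    W,u,v,f=cloud(c)
    for n,sg,zs in(("empty_rack",-1,1),("source_rack",1,1)):
        m=masks_of(c,n)[0]["region"]; h=cv2.dilate(m.astype(np.uint8),np.ones((9,9)))>0; s=h[v,u]; P=W[s]
        rim=P[(abs(P[:,2]-.02)<.004)]; fl=P[(P[:,2]>.004)&(P[:,2]<.014)]
        r=cv2.minAreaRect((rim[:,:2]*1000).astype(np.float32)); 
        post=P[(P[:,2]>.066)&(P[:,2]<.074)] 
        B=cv2.boxPoints(r)/1000; e=max((B[1]-B[0],B[2]-B[1]),key=np.linalg.norm)
        th=np.arctan2(e[1],e[0])
        best=None
        for t in (th,th+np.pi):
            pass
        # post direction: bottom in top image = smaller x for empty, larger x for source
        if np.cos(th)<0: th+=np.pi
        c0=np.array(r[0])/1000; ax=np.array([np.cos(th),np.sin(th)]); c0=c0-ax*sg*.013
        q=fit(rim,fl,[*c0,th]); print(c,n,q.x.round(4),np.degrees(q.x[2]),"rms",q.fun**.5,len(rim),len(fl),"post",glob(q.x,[[sg*.151,0]]).round(4),P[(P[:,2]>.06)].mean(0).round(4) if (P[:,2]>.06).any() else None)
        if n=="source_rack":
            L=loc(q.x,W); hi=(abs(L[:,0])<.165)&(abs(L[:,1])<.06)&(W[:,2]>.04)
            for x in(-.099,-.033,.033,.099,.151):
                k=hi&(abs(L[:,0]-x)<.028)
                if not k.any(): continue
                zt=np.percentile(W[k,2],95); t=k&(W[:,2]>zt-.004); print(x,"top z",zt.round(4),"xy",W[t,:2].mean(0).round(4),"loc",L[t].mean(0).round(4),t.sum())
E
```

```text
top empty_rack [ 0.5168 -0.2163 -0.1115] -6.387952355718983 rms 0.004248364061690447 3566 6732 post [[ 0.3668 -0.1995]] [ 0.3712 -0.2006  0.0697]
top source_rack [0.5565 0.2239 0.1966] 11.266024863317966 rms 0.004368118312338944 2983 3151 post [[0.7046 0.2534]] [0.6115 0.2362 0.0818]
-0.099 top z 0.0966 xy [0.458  0.2068] loc [-0.0999  0.0025] 44
-0.033 top z 0.0998 xy [0.5191 0.2227] loc [-0.0368  0.0061] 52
0.033 top z 0.0914 xy [0.5816 0.2348] loc [0.0268 0.0058] 46
0.099 top z 0.1014 xy [0.648 0.241] loc [ 0.0931 -0.001 ] 46
0.151 top z 0.0719 xy [0.7003 0.2547] loc [0.1471 0.0021] 107
scene empty_rack [0.5544 0.229  0.1973] 11.302982158445534 rms 0.005866991695188735 2351 2223 post [[0.4063 0.1994]] [0.6105 0.239  0.0784]
scene source_rack [0.5544 0.229  0.1971] 11.294918226611038 rms 0.0058564068358712695 2347 2233 post [[0.7025 0.2586]] [0.6108 0.239  0.0783]
-0.099 top z 0.0974 xy [0.4563 0.2088] loc [-0.1002 -0.0006] 27
-0.033 top z 0.098 xy [0.5179 0.2249] loc [-0.0366  0.0032] 37
0.033 top z 0.0915 xy [0.5801 0.2365] loc [0.0267 0.0024] 33
0.099 top z 0.1021 xy [0.6463 0.2426] loc [ 0.0928 -0.0047] 34
0.151 top z 0.0727 xy [0.699  0.2558] loc [ 0.1471 -0.002 ] 91
```

```bash
cat > go.py <<'E'
from bench import *
import numpy as np, sys
from scipy.spatial.transform import Rotation as Ro
def go(x,y,z,yaw):
    o=telemetry.get_obs(); q=o["orientation"]; R=Ro.from_quat(np.r_[q[1:],q[0]])
    a=np.radians(yaw); T=Ro.from_matrix(np.array([[np.cos(a),np.sin(a),0],[np.sin(a),-np.cos(a),0],[0,0,-1]]))
    d=np.array([x,y,z])-o["eef_pos"]
    print("t",round(o["time"],2),"pos",o["eef_pos"].round(4),"turn",np.degrees((R.inv()*T).as_rotvec()).round(2),"shift in turned mm",(T.inv().apply(d)*1000).round(1),"shift in current mm",(R.inv().apply(d)*1000).round(1))
if __name__=="__main__": go(*map(float,sys.argv[1:]))
E
python3 go.py 0.552 0.227 0.25 11.3
python3 -c "
from meas import *
print(glob([.5212,-.217,-.1115],[[-.099,0],[-.033,0],[.033,0],[.099,0]]).round(4))"
```

```text
t 1.0 pos [0.1709 0.5752 0.2483] turn [  0.    -0.   -27.85] shift in turned mm [305.5 416.1  -1.7] shift in current mm [464.5 225.2  -1.7]
[[ 0.4228 -0.206 ]
 [ 0.4884 -0.2133]
 [ 0.554  -0.2207]
 [ 0.6196 -0.228 ]]
```

>>> {"op": "send_rows", "data": {"plan": [[0.05, 0, 0, 0, 0, 0, -7], [0.05, 0, 0, 0, 0, 0, -7], [0.05, 0, 0, 0, 0, 0, -7], [0.05, 0, 0, 0, 0, 0, -6.8], [0.05, 0.025, 0.034, 0, 0, 0, 0], [0.05, 0.025, 0.034, 0, 0, 0, 0], [0.05, 0.025, 0.034, 0, 0, 0, 0], [0.05, 0.025, 0.034, 0, 0, 0, 0], [0.05, 0.025, 0.034, 0, 0, 0, 0], [0.05, 0.025, 0.034, 0, 0, 0, 0]]}}

```text
time: 2.0
eef_pos: [0.3588, 0.403, 0.2486]
orientation: [-0.0, 0.995, 0.098, 0.0]
wrist_force: [0.9, 1.0, -0.1]
grip_width: 0.0498
grasp_force: 0.0
```

>>> {"op": "send_rows", "data": {"plan": [[0.05, 0.025, 0.034, 0, 0, 0, 0], [0.05, 0.025, 0.034, 0, 0, 0, 0], [0.05, 0.025, 0.034, 0, 0, 0, 0], [0.05, 0.025, 0.034, 0, 0, 0, 0], [0.05, 0.025, 0.034, 0, 0, 0, 0], [0.05, 0.025, 0.034, 0, 0, 0, 0], [0.05, 0, 0, 0, 0, 0, 0], [0.05, 0, 0, 0, 0, 0, 0]]}}

```text
time: 2.8
eef_pos: [0.5452, 0.2327, 0.2479]
orientation: [0.0, 0.995, 0.097, -0.0]
wrist_force: [-0.4, -0.0, -1.0]
grip_width: 0.0503
grasp_force: 0.0
```

```bash
cat > w.py <<'E'
from meas import *
import sys
W,u,v,f=cloud("wrist"); cv2.imwrite(f"pics/{sys.argv[1]}.png",f["pixels"])
p=[.5526,.2231,.1966]
L=loc(p,W)
for x in(-.099,-.033,.033,.099,.151):
    k=(abs(L[:,0]-x)<.025)&(abs(L[:,1])<.03)&(W[:,2]>.04)&(W[:,2]<.115)
    if k.sum()<20: continue
    zt=np.percentile(W[k,2],97); t=k&(W[:,2]>zt-.004)
    r=W[t,:2]; print(x,"top z",zt.round(4),"mid xy",((r.min(0)+r.max(0))/2).round(4),"mean",r.mean(0).round(4),"size",np.ptp(r,axis=0).round(4),t.sum())
E
python3 w.py w1; python3 go.py .52 .223 .25 11.3
```

```text
-0.099 top z 0.097 mid xy [0.4545 0.2086] mean [0.4554 0.2086] size [0.0098 0.0092] 98
-0.033 top z 0.1021 mid xy [0.5162 0.2247] mean [0.5167 0.2249] size [0.0097 0.0093] 120
0.033 top z 0.0926 mid xy [0.5787 0.2367] mean [0.5788 0.2366] size [0.0091 0.0094] 120
0.099 top z 0.1028 mid xy [0.6448 0.2428] mean [0.6447 0.2428] size [0.0098 0.0094] 163
0.151 top z 0.0723 mid xy [0.697  0.2562] mean [0.6967 0.2562] size [0.0178 0.0174] 484
t 2.85 pos [0.5447 0.2334 0.2481] turn [ 0.01  0.02 -0.08] shift in turned mm [-26.3   5.4  -1.9] shift in current mm [-26.2   5.4  -1.9]
```

```bash
python3 go.py .6447 .2428 .086 11.3
```

```text
t 2.85 pos [0.5447 0.2334 0.2481] turn [ 0.01  0.02 -0.08] shift in turned mm [ 99.9  10.4 162.1] shift in current mm [100.   10.2 162.1]
```

>>> {"op": "send_rows", "data": {"plan": [[0.05, 0.025, 0.0026, 0, 0, 0, 0], [0.05, 0.025, 0.0026, 0, 0, 0, 0], [0.05, 0.025, 0.0026, 0, 0, 0, 0], [0.05, 0.025, 0.0026, 0, 0, 0, 0], [0.05, 0, 0, 0.03, 0, 0, 0], [0.05, 0, 0, 0.03, 0, 0, 0], [0.05, 0, 0, 0, 0, 0, 0], [0.05, 0, 0, 0, 0, 0, 0]]}}

```text
time: 3.65
eef_pos: [0.6443, 0.2436, 0.189]
orientation: [0.0, 0.995, 0.099, 0.0]
wrist_force: [0.0, -0.3, 0.7]
grip_width: 0.0498
grasp_force: 0.0
```

```bash
python3 go.py .6447 .2428 .086 11.3
```

```text
t 3.65 pos [0.6443 0.2436 0.189 ] turn [ 0.05 -0.    0.04] shift in turned mm [  0.2   0.8 103. ] shift in current mm [  0.2   0.7 103. ]
```

>>> {"op": "send_rows", "data": {"plan": [[0.05, 0, 0.001, 0.03, 0, 0, 0], [0.05, 0, 0, 0.03, 0, 0, 0], [0.05, 0, 0, 0.025, 0, 0, 0], [0.05, 0, 0, 0.018, 0, 0, 0], [0.05, 0, 0, 0, 0, 0, 0], [0.03, 0, 0, 0, 0, 0, 0], [0.02, 0, 0, 0, 0, 0, 0], [0.005, 0, 0, 0, 0, 0, 0], [0.005, 0, 0, 0, 0, 0, 0], [0.005, 0, 0, 0, 0, 0, 0]]}}

```text
time: 4.65
eef_pos: [0.646, 0.2422, 0.0879]
orientation: [-0.0, 0.995, 0.098, 0.002]
wrist_force: [-1.0, -0.0, 6.2]
grip_width: 0.008
grasp_force: 58.7
```

>>> {"op": "send_rows", "data": {"plan": [[0.005, 0, 0, 0, 0, 0, 0], [0.005, 0, 0, 0, 0, 0, 0], [0.005, 0, 0, 0, 0, 0, 0], [0.005, 0, 0, 0, 0, 0, 0]]}}

```text
time: 5.05
eef_pos: [0.646, 0.2423, 0.0879]
orientation: [-0.0, 0.995, 0.098, 0.002]
wrist_force: [-0.7, 0.4, 6.3]
grip_width: 0.0082
grasp_force: 58.7
```

>>> {"op": "send_rows", "data": {"plan": [[0.005, 0, 0, -0.01, 0, 0, 0], [0.005, 0, 0, -0.02, 0, 0, 0], [0.005, 0, 0, -0.03, 0, 0, 0], [0.005, 0, 0, -0.03, 0, 0, 0], [0.005, 0, 0, -0.03, 0, 0, 0], [0.005, 0, 0, 0, 0, 0, 0], [0.005, 0, 0, 0, 0, 0, 0]]}}

```text
time: 5.75
eef_pos: [0.6451, 0.2421, 0.2062]
orientation: [-0.001, 0.995, 0.098, 0.001]
wrist_force: [0.1, 0.2, -2.5]
grip_width: 0.008
grasp_force: 58.4
```

```bash
python3 go.py .42 -.205 .206 -6.4
python3 - <<'E'
from meas import *
f=read_camera("wrist"); cv2.imwrite("pics/w2.png",f["pixels"])
E
```

```text
t 5.75 pos [0.6451 0.2421 0.2062] turn [-0.07 -0.06 17.65] shift in turned mm [-1.738e+02  4.694e+02  2.000e-01] shift in current mm [-308.   394.6   -0.5]
```

View pics/w2.png

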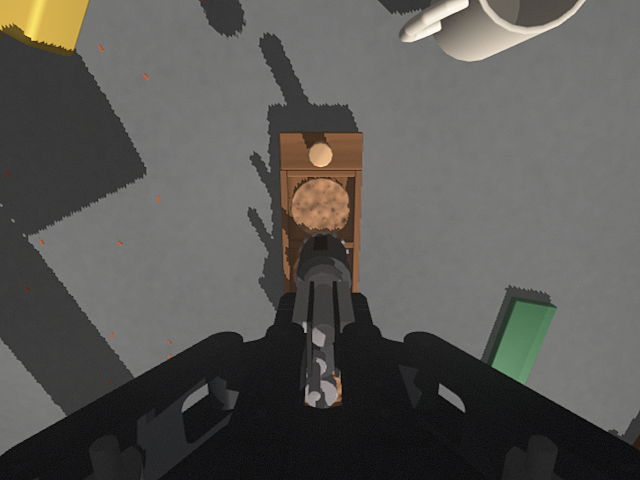

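The small saw is held upright (dark cup at (322,260)), and its pad at (320,205) is empty. Next I carry it across.

>>> {"op": "send_rows", "data": {"plan": [[0.005, 0, 0, 0, 0, 0, 6], [0.005, 0, 0, 0, 0, 0, 6], [0.005, 0, 0, 0, 0, 0, 5.6], [0.005, -0.01, 0.027, 0, 0, 0, 0], [0.005, -0.015, 0.04, 0, 0, 0, 0], [0.005, -0.015, 0.04, 0, 0, 0, 0], [0.005, -0.015, 0.04, 0, 0, 0, 0], [0.005, -0.015, 0.04, 0, 0, 0, 0], [0.005, -0.015, 0.04, 0, 0, 0, 0], [0.005, -0.015, 0.04, 0, 0, 0, 0]]}}

```text
time: 6.8
eef_pos: [0.5144, -0.0139, 0.2038]
orientation: [0.0, 0.998, -0.055, -0.001]
wrist_force: [0.8, -0.5, -0.9]
grip_width: 0.0082
grasp_force: 58.5
```

>>> {"op": "send_rows", "data": {"plan": [[0.005, -0.015, 0.04, 0, 0, 0, 0], [0.005, -0.015, 0.04, 0, 0, 0, 0], [0.005, -0.015, 0.04, 0, 0, 0, 0], [0.005, -0.015, 0.04, 0, 0, 0, 0], [0.005, -0.013, 0.035, 0, 0, 0, 0], [0.005, 0, 0, 0, 0, 0, 0], [0.005, 0, 0, 0, 0, 0, 0], [0.005, 0, 0, 0, 0, 0, 0]]}}

```text
time: 7.6
eef_pos: [0.422, -0.1976, 0.2045]
orientation: [-0.0, 0.998, -0.055, -0.001]
wrist_force: [-0.0, -0.2, -0.9]
grip_width: 0.0082
grasp_force: 58.6
```

```bash
cat > e.py <<'E'
from meas import *
import sys
W,u,v,f=cloud("wrist"); cv2.imwrite("pics/w3.png",f["pixels"])
p=[.5195,-.216,-.1115]; L=loc(p,W); k=(abs(L[:,0])<.15)&(abs(L[:,1])<.05)
rim=W[k&(L[:,0]>-.12)&(abs(W[:,2]-.021)<.004)]; fl=W[k&(abs(W[:,2]-.009)<.004)]
q=fit(rim,fl,p); print(q.x.round(4),q.fun**.5,len(rim),len(fl)); print(glob(q.x,[[-.099,0],[-.033,0],[.033,0],[.099,0]]).round(4))
for n,x in(("post",-.151),):
    t=(abs(L[:,0]-x)<.025)&(abs(L[:,1])<.025)&(abs(W[:,2]-.071)<.004); print(n,t.sum(), W[t].mean(0).round(4) if t.any() else"")
E
python3 e.py; python3 go.py .42 -.205 .206 -6.4
```

```text
[ 0.5177 -0.2181 -0.1109] 3.230140188280594e-05 5368 14657
[[ 0.4193 -0.2071]
 [ 0.4849 -0.2144]
 [ 0.5505 -0.2217]
 [ 0.6161 -0.229 ]]
post 0 
t 7.65 pos [ 0.4221 -0.1974  0.2046] turn [-0.01  0.07  0.12] shift in turned mm [-1.3  7.7 -1.4] shift in current mm [-1.3  7.7 -1.4]
```

```bash
python3 go.py .4193 -.2071 .0855 -6.35
```

```text
t 7.65 pos [ 0.4221 -0.1974  0.2046] turn [-0.01  0.07  0.07] shift in turned mm [ -1.8   9.9 119.1] shift in current mm [ -1.6   9.9 119.1]
```

>>> {"op": "send_rows", "data": {"plan": [[0.005, -0.0017, 0.01, 0, 0, 0, 0], [0.005, 0, 0, 0.03, 0, 0, 0], [0.005, 0, 0, 0.03, 0, 0, 0], [0.005, 0, 0, 0.03, 0, 0, 0], [0.005, 0, 0, 0.015, 0, 0, 0], [0.005, 0, 0, 0.008, 0, 0, 0], [0.005, 0, 0, 0, 0, 0, 0], [0.005, 0, 0, 0, 0, 0, 0]]}}

```text
time: 8.45
eef_pos: [0.42, -0.2082, 0.0938]
orientation: [0.0, 0.998, -0.055, 0.001]
wrist_force: [0.5, -0.2, -0.7]
grip_width: 0.0078
grasp_force: 58.6
```

```bash
python3 go.py .4193 -.2071 .0855 -6.35
```

```text
t 8.45 pos [ 0.42   -0.2082  0.0938] turn [ 0.04 -0.11  0.03] shift in turned mm [-0.8 -1.   8.3] shift in current mm [-0.8 -1.   8.3]
```

>>> {"op": "send_rows", "data": {"plan": [[0.005, 0, 0, 0.005, 0, 0, 0], [0.005, 0, 0, 0.003, 0, 0, 0], [0.005, 0, 0, 0, 0, 0, 0], [0.005, 0, 0, 0, 0, 0, 0]]}}

```text
time: 8.85
eef_pos: [0.4196, -0.2081, 0.0849]
orientation: [0.0, 0.998, -0.055, 0.001]
wrist_force: [1.3, -0.4, 1.7]
grip_width: 0.0085
grasp_force: 58.8
```

Touching the floor lightly. Releasing it, then rising.

>>> {"op": "send_rows", "data": {"plan": [[0.015, 0, 0, 0, 0, 0, 0], [0.03, 0, 0, 0, 0, 0, 0], [0.05, 0, 0, 0, 0, 0, 0], [0.05, 0, 0, 0, 0, 0, 0], [0.05, 0, 0, 0, 0, 0, 0], [0.05, 0, 0, -0.02, 0, 0, 0], [0.05, 0, 0, -0.03, 0, 0, 0], [0.05, 0, 0, -0.03, 0, 0, 0], [0.05, 0, 0, -0.03, 0, 0, 0], [0.05, 0, 0, 0, 0, 0, 0]]}}

```text
time: 9.85
eef_pos: [0.4208, -0.2087, 0.1993]
orientation: [0.001, 0.998, -0.055, 0.004]
wrist_force: [0.8, -0.5, -0.5]
grip_width: 0.0502
grasp_force: 0.0
```

```bash
cat > chk.py <<'E'
from meas import *
import sys
p=[.5177,-.2181,-.1109]
for c in sys.argv[1:]:
  W,u,v,f=cloud(c); L=loc(p,W)
  for x in(-.099,-.033,.033,.099):
    k=(abs(L[:,0]-x)<.03)&(abs(L[:,1])<.03)&(W[:,2]>.04)&(W[:,2]<.11)
    if k.sum()<10: continue
    zt=np.percentile(W[k,2],95); t=k&(W[:,2]>zt-.004); print(c,x,"top z",zt.round(4),"loc",L[t].mean(0).round(4),t.sum())
E
python3 chk.py top scene; python3 go.py .5787 .2367 .2 11.3
```

```text
scene -0.099 top z 0.0973 loc [-0.0981  0.0001] 22
t 9.95 pos [ 0.4195 -0.2078  0.1947] turn [-1.000e-02 -7.000e-02 -1.765e+01] shift in turned mm [ 243.3 -404.7   -5.3] shift in current mm [ 109.1 -459.4   -5. ]
```

>>> {"op": "send_rows", "data": {"plan": [[0.05, 0, 0, 0, 0, 0, -6], [0.05, 0, 0, 0, 0, 0, -6], [0.05, 0, 0, 0, 0, 0, -5.7], [0.05, 0.0203, -0.0337, 0, 0, 0, 0], [0.05, 0.0203, -0.0337, 0, 0, 0, 0], [0.05, 0.0203, -0.0337, 0, 0, 0, 0], [0.05, 0.0203, -0.0337, 0, 0, 0, 0], [0.05, 0.0203, -0.0337, 0, 0, 0, 0], [0.05, 0.0203, -0.0337, 0, 0, 0, 0], [0.05, 0.0203, -0.0337, 0, 0, 0, 0]]}}

```text
time: 10.95
eef_pos: [0.5118, 0.0529, 0.1929]
orientation: [0.0, 0.995, 0.099, -0.001]
wrist_force: [0.6, -1.1, 0.2]
grip_width: 0.05
grasp_force: 0.0
```

>>> {"op": "send_rows", "data": {"plan": [[0.05, 0.0203, -0.0337, 0, 0, 0, 0], [0.05, 0.0203, -0.0337, 0, 0, 0, 0], [0.05, 0.0203, -0.0337, 0, 0, 0, 0], [0.05, 0.0203, -0.0337, 0, 0, 0, 0], [0.05, 0.0203, -0.0337, 0, 0, 0, 0], [0.05, 0, 0, 0, 0, 0, 0], [0.05, 0, 0, 0, 0, 0, 0], [0.05, 0, 0, 0, 0, 0, 0]]}}

```text
time: 11.75
eef_pos: [0.5781, 0.2358, 0.1935]
orientation: [0.0, 0.995, 0.099, -0.001]
wrist_force: [0.2, -0.5, -0.1]
grip_width: 0.0499
grasp_force: 0.0
```

```bash
python3 go.py .5787 .2367 .075 11.3
```

```text
t 11.75 pos [0.5781 0.2358 0.1935] turn [0.04 0.07 0.03] shift in turned mm [  0.8  -0.8 118.5] shift in current mm [  0.9  -0.9 118.5]
```

>>> {"op": "send_rows", "data": {"plan": [[0.05, 0.001, -0.001, 0.03, 0, 0, 0], [0.05, 0, 0, 0.03, 0, 0, 0], [0.05, 0, 0, 0.03, 0, 0, 0], [0.05, 0, 0, 0.028, 0, 0, 0], [0.05, 0, 0, 0, 0, 0, 0], [0.03, 0, 0, 0, 0, 0, 0], [0.02, 0, 0, 0, 0, 0, 0], [0.005, 0, 0, 0, 0, 0, 0], [0.005, 0, 0, 0, 0, 0, 0], [0.005, 0, 0, 0, 0, 0, 0]]}}

```text
time: 12.75
eef_pos: [0.5802, 0.238, 0.0786]
orientation: [-0.0, 0.995, 0.099, 0.002]
wrist_force: [-1.0, -0.1, 5.4]
grip_width: 0.008
grasp_force: 58.6
```

>>> {"op": "send_rows", "data": {"plan": [[0.005, 0, 0, 0, 0, 0, 0], [0.005, 0, 0, 0, 0, 0, 0], [0.005, 0, 0, 0, 0, 0, 0]]}}

```text
time: 13.05
eef_pos: [0.5802, 0.238, 0.0786]
orientation: [-0.0, 0.995, 0.099, 0.002]
wrist_force: [-0.7, -0.6, 6.3]
grip_width: 0.008
grasp_force: 58.6
```

>>> {"op": "send_rows", "data": {"plan": [[0.005, 0, 0, -0.01, 0, 0, 0], [0.005, 0, 0, -0.02, 0, 0, 0], [0.005, 0, 0, -0.03, 0, 0, 0], [0.005, 0, 0, -0.03, 0, 0, 0], [0.005, 0, 0, -0.03, 0, 0, 0], [0.005, 0, 0, 0, 0, 0, 0], [0.005, 0, 0, 0, 0, 0, 0]]}}

```text
time: 13.75
eef_pos: [0.5792, 0.238, 0.1971]
orientation: [-0.001, 0.995, 0.099, 0.0]
wrist_force: [-0.6, -0.1, -1.1]
grip_width: 0.0083
grasp_force: 58.4
```

```bash
python3 go.py .4849 -.2144 .195 -6.35
```

```text
t 13.75 pos [0.5792 0.238  0.1971] turn [-0.07 -0.04 17.71] shift in turned mm [-43.7 460.1   2.1] shift in current mm [-181.6  425.     1.5]
```

>>> {"op": "send_rows", "data": {"plan": [[0.005, 0, 0, 0, 0, 0, 6], [0.005, 0, 0, 0, 0, 0, 6], [0.005, 0, 0, 0, 0, 0, 5.7], [0.005, -0.0024, 0.025, 0, 0, 0, 0], [0.005, -0.0038, 0.04, 0, 0, 0, 0], [0.005, -0.0038, 0.04, 0, 0, 0, 0], [0.005, -0.0038, 0.04, 0, 0, 0, 0], [0.005, -0.0038, 0.04, 0, 0, 0, 0], [0.005, -0.0038, 0.04, 0, 0, 0, 0], [0.005, -0.0038, 0.04, 0, 0, 0, 0]]}}

```text
time: 14.75
eef_pos: [0.5236, -0.0243, 0.1948]
orientation: [0.0, 0.998, -0.055, -0.001]
wrist_force: [0.8, -0.2, -0.2]
grip_width: 0.0081
grasp_force: 58.5
```

>>> {"op": "send_rows", "data": {"plan": [[0.005, -0.0038, 0.04, 0, 0, 0, 0], [0.005, -0.0038, 0.04, 0, 0, 0, 0], [0.005, -0.0038, 0.04, 0, 0, 0, 0], [0.005, -0.0038, 0.04, 0, 0, 0, 0], [0.005, -0.0033, 0.035, 0, 0, 0, 0], [0.005, 0, 0, 0, 0, 0, 0], [0.005, 0, 0, 0, 0, 0, 0], [0.005, 0, 0, 0, 0, 0, 0]]}}

```text
time: 15.55
eef_pos: [0.4848, -0.214, 0.1954]
orientation: [-0.0, 0.998, -0.055, -0.001]
wrist_force: [-0.0, -0.7, -1.2]
grip_width: 0.0078
grasp_force: 58.5
```

```bash
python3 go.py .4849 -.2144 .0756 -6.35
```

```text
t 15.55 pos [ 0.4848 -0.214   0.1954] turn [-0.02  0.08  0.03] shift in turned mm [  0.2   0.4 119.8] shift in current mm [  0.3   0.4 119.8]
```

>>> {"op": "send_rows", "data": {"plan": [[0.005, 0, 0, 0.03, 0, 0, 0], [0.005, 0, 0, 0.03, 0, 0, 0], [0.005, 0, 0, 0.03, 0, 0, 0], [0.005, 0, 0, 0.015, 0, 0, 0], [0.005, 0, 0, 0.008, 0, 0, 0], [0.005, 0, 0, 0, 0, 0, 0], [0.005, 0, 0, 0, 0, 0, 0]]}}

```text
time: 16.25
eef_pos: [0.4858, -0.2147, 0.0849]
orientation: [0.0, 0.998, -0.055, 0.001]
wrist_force: [0.3, -0.7, -1.0]
grip_width: 0.0079
grasp_force: 58.5
```

>>> {"op": "send_rows", "data": {"plan": [[0.005, 0, 0, 0.005, 0, 0, 0], [0.005, 0, 0, 0.002, 0, 0, 0], [0.005, 0, 0, 0, 0, 0, 0], [0.005, 0, 0, 0, 0, 0, 0]]}}

```text
time: 16.65
eef_pos: [0.485, -0.2148, 0.0765]
orientation: [0.0, 0.998, -0.055, 0.0]
wrist_force: [0.4, -0.8, -0.3]
grip_width: 0.008
grasp_force: 58.5
```

>>> {"op": "send_rows", "data": {"plan": [[0.005, 0, 0, 0.001, 0, 0, 0], [0.005, 0, 0, 0, 0, 0, 0], [0.005, 0, 0, 0, 0, 0, 0]]}}

```text
time: 16.95
eef_pos: [0.4851, -0.2148, 0.0757]
orientation: [0.0, 0.998, -0.055, 0.0]
wrist_force: [0.5, 0.9, 1.5]
grip_width: 0.0082
grasp_force: 58.9
```

>>> {"op": "send_rows", "data": {"plan": [[0.015, 0, 0, 0, 0, 0, 0], [0.03, 0, 0, 0, 0, 0, 0], [0.05, 0, 0, 0, 0, 0, 0], [0.05, 0, 0, 0, 0, 0, 0], [0.05, 0, 0, 0, 0, 0, 0], [0.05, 0, 0, -0.02, 0, 0, 0], [0.05, 0, 0, -0.03, 0, 0, 0], [0.05, 0, 0, -0.03, 0, 0, 0], [0.05, 0, 0, -0.04, 0, 0, 0], [0.05, 0, 0, 0, 0, 0, 0]]}}

```text
time: 17.95
eef_pos: [0.487, -0.2157, 0.2021]
orientation: [0.001, 0.998, -0.055, 0.005]
wrist_force: [0.2, 0.9, 1.9]
grip_width: 0.0498
grasp_force: 0.0
```

```bash
python3 chk.py scene; python3 go.py .5162 .2247 .2 11.3
```

```text
scene -0.099 top z 0.0979 loc [-0.0984  0.0001] 21
scene -0.033 top z 0.0884 loc [-0.0329  0.0011] 18
t 18.0 pos [ 0.4862 -0.215   0.1988] turn [  0.09  -0.34 -17.65] shift in turned mm [ 115.5 -425.3   -1.2] shift in current mm [ -18.8 -440.4   -1.6]
```

>>> {"op": "send_rows", "data": {"plan": [[0.05, 0, 0, 0, 0, 0, -6], [0.05, 0, 0, 0, 0, 0, -6], [0.05, 0, 0, 0, 0, 0, -5.7], [0.05, 0.0096, -0.0354, 0, 0, 0, 0], [0.05, 0.0096, -0.0354, 0, 0, 0, 0], [0.05, 0.0096, -0.0354, 0, 0, 0, 0], [0.05, 0.0096, -0.0354, 0, 0, 0, 0], [0.05, 0.0096, -0.0354, 0, 0, 0, 0], [0.05, 0.0096, -0.0354, 0, 0, 0, 0], [0.05, 0.0096, -0.0354, 0, 0, 0, 0]]}}

```text
time: 19.0
eef_pos: [0.5016, 0.043, 0.1944]
orientation: [0.0, 0.995, 0.099, -0.001]
wrist_force: [1.0, 0.4, 0.4]
grip_width: 0.05
grasp_force: 0.0
```

>>> {"op": "send_rows", "data": {"plan": [[0.05, 0.0096, -0.0354, 0, 0, 0, 0], [0.05, 0.0096, -0.0354, 0, 0, 0, 0], [0.05, 0.0096, -0.0354, 0, 0, 0, 0], [0.05, 0.0096, -0.0354, 0, 0, 0, 0], [0.05, 0.0096, -0.0354, 0, 0, 0, 0], [0.05, 0, 0, 0, 0, 0, 0], [0.05, 0, 0, 0, 0, 0, 0], [0.05, 0, 0, 0, 0, 0, 0]]}}

```text
time: 19.8
eef_pos: [0.5141, 0.2238, 0.1948]
orientation: [0.0, 0.995, 0.099, -0.0]
wrist_force: [-0.2, -0.5, 0.4]
grip_width: 0.0501
grasp_force: 0.0
```

```bash
python3 go.py .5162 .2247 .086 11.3
```

```text
t 19.8 pos [0.5141 0.2238 0.1948] turn [0.03 0.04 0.03] shift in turned mm [  2.2  -0.4 108.8] shift in current mm [  2.3  -0.5 108.8]
```

>>> {"op": "send_rows", "data": {"plan": [[0.05, 0.002, 0, 0.03, 0, 0, 0], [0.05, 0, 0, 0.03, 0, 0, 0], [0.05, 0, 0, 0.03, 0, 0, 0], [0.05, 0, 0, 0.019, 0, 0, 0], [0.05, 0, 0, 0, 0, 0, 0], [0.03, 0, 0, 0, 0, 0, 0], [0.02, 0, 0, 0, 0, 0, 0], [0.005, 0, 0, 0, 0, 0, 0], [0.005, 0, 0, 0, 0, 0, 0], [0.005, 0, 0, 0, 0, 0, 0]]}}

```text
time: 20.8
eef_pos: [0.517, 0.2252, 0.088]
orientation: [-0.0, 0.995, 0.099, 0.001]
wrist_force: [-0.3, -0.1, 5.9]
grip_width: 0.008
grasp_force: 58.6
```

>>> {"op": "send_rows", "data": {"plan": [[0.005, 0, 0, 0, 0, 0, 0], [0.005, 0, 0, 0, 0, 0, 0], [0.005, 0, 0, 0, 0, 0, 0]]}}

```text
time: 21.1
eef_pos: [0.517, 0.2252, 0.088]
orientation: [-0.0, 0.995, 0.099, 0.001]
wrist_force: [-0.7, -0.1, 5.3]
grip_width: 0.0079
grasp_force: 58.6
```

>>> {"op": "send_rows", "data": {"plan": [[0.005, 0, 0, -0.01, 0, 0, 0], [0.005, 0, 0, -0.02, 0, 0, 0], [0.005, 0, 0, -0.03, 0, 0, 0], [0.005, 0, 0, -0.03, 0, 0, 0], [0.005, 0, 0, -0.03, 0, 0, 0], [0.005, 0, 0, 0, 0, 0, 0], [0.005, 0, 0, 0, 0, 0, 0]]}}

```text
time: 21.8
eef_pos: [0.516, 0.2251, 0.2065]
orientation: [-0.0, 0.995, 0.099, -0.0]
wrist_force: [-0.3, -0.1, -2.9]
grip_width: 0.008
grasp_force: 58.4
```

```bash
python3 go.py .5505 -.2217 .205 -6.35
```

```text
t 21.8 pos [0.516  0.2251 0.2065] turn [-5.000e-02  1.000e-02  1.771e+01] shift in turned mm [ 83.7 440.3   1.5] shift in current mm [-54.2 444.9   1.1]
```

>>> {"op": "send_rows", "data": {"plan": [[0.005, 0, 0, 0, 0, 0, 6], [0.005, 0, 0, 0, 0, 0, 6], [0.005, 0, 0, 0, 0, 0, 5.7], [0.005, 0.0048, 0.025, 0, 0, 0, 0], [0.005, 0.0072, 0.038, 0, 0, 0, 0], [0.005, 0.0072, 0.038, 0, 0, 0, 0], [0.005, 0.0072, 0.038, 0, 0, 0, 0], [0.005, 0.0072, 0.038, 0, 0, 0, 0], [0.005, 0.0072, 0.038, 0, 0, 0, 0], [0.005, 0.0072, 0.038, 0, 0, 0, 0]]}}

```text
time: 22.8
eef_pos: [0.535, -0.0333, 0.2045]
orientation: [0.0, 0.998, -0.055, -0.001]
wrist_force: [0.4, 0.6, -1.3]
grip_width: 0.0078
grasp_force: 58.5
```

>>> {"op": "send_rows", "data": {"plan": [[0.005, 0.0072, 0.038, 0, 0, 0, 0], [0.005, 0.0072, 0.038, 0, 0, 0, 0], [0.005, 0.0072, 0.038, 0, 0, 0, 0], [0.005, 0.0072, 0.038, 0, 0, 0, 0], [0.005, 0.0068, 0.035, 0, 0, 0, 0], [0.005, 0, 0, 0, 0, 0, 0], [0.005, 0, 0, 0, 0, 0, 0], [0.005, 0, 0, 0, 0, 0, 0]]}}

```text
time: 23.6
eef_pos: [0.5503, -0.2209, 0.2052]
orientation: [-0.0, 0.998, -0.055, -0.001]
wrist_force: [0.2, 0.2, -1.2]
grip_width: 0.0081
grasp_force: 58.7
```

```bash
python3 go.py .5505 -.2217 .085 -6.35
```

```text
t 23.6 pos [ 0.5503 -0.2209  0.2052] turn [-0.02  0.1   0.03] shift in turned mm [  0.2   0.7 120.2] shift in current mm [  0.5   0.8 120.2]
```

>>> {"op": "send_rows", "data": {"plan": [[0.005, 0, 0.0005, 0.03, 0, 0, 0], [0.005, 0, 0, 0.03, 0, 0, 0], [0.005, 0, 0, 0.03, 0, 0, 0], [0.005, 0, 0, 0.015, 0, 0, 0], [0.005, 0, 0, 0.008, 0, 0, 0], [0.005, 0, 0, 0, 0, 0, 0], [0.005, 0, 0, 0, 0, 0, 0]]}}

```text
time: 24.3
eef_pos: [0.5514, -0.2222, 0.095]
orientation: [0.0, 0.998, -0.055, 0.001]
wrist_force: [-0.4, 0.8, -0.2]
grip_width: 0.0083
grasp_force: 58.7
```

>>> {"op": "send_rows", "data": {"plan": [[0.005, 0, 0, 0.005, 0, 0, 0], [0.005, 0, 0, 0.002, 0, 0, 0], [0.005, 0, 0, 0.001, 0, 0, 0], [0.005, 0, 0, 0, 0, 0, 0], [0.005, 0, 0, 0, 0, 0, 0]]}}

```text
time: 24.8
eef_pos: [0.5507, -0.2222, 0.0855]
orientation: [0.0, 0.998, -0.055, 0.0]
wrist_force: [0.0, -0.3, -2.0]
grip_width: 0.0083
grasp_force: 58.7
```

>>> {"op": "send_rows", "data": {"plan": [[0.005, 0, 0, 0.001, 0, 0, 0], [0.005, 0, 0, 0, 0, 0, 0], [0.005, 0, 0, 0, 0, 0, 0]]}}

```text
time: 25.1
eef_pos: [0.5509, -0.2224, 0.0851]
orientation: [0.0, 0.998, -0.055, 0.0]
wrist_force: [-1.7, -0.5, 1.8]
grip_width: 0.0082
grasp_force: 59.2
```

>>> {"op": "send_rows", "data": {"plan": [[0.015, 0, 0, 0, 0, 0, 0], [0.03, 0, 0, 0, 0, 0, 0], [0.05, 0, 0, 0, 0, 0, 0], [0.05, 0, 0, 0, 0, 0, 0], [0.05, 0, 0, 0, 0, 0, 0], [0.05, 0, 0, -0.02, 0, 0, 0], [0.05, 0, 0, -0.03, 0, 0, 0], [0.05, 0, 0, -0.03, 0, 0, 0], [0.05, 0, 0, -0.03, 0, 0, 0], [0.05, 0, 0, 0, 0, 0, 0]]}}

```text
time: 26.1
eef_pos: [0.5523, -0.223, 0.2]
orientation: [0.001, 0.998, -0.055, 0.004]
wrist_force: [0.3, 0.1, -0.4]
grip_width: 0.0501
grasp_force: 0.0
```

```bash
python3 chk.py scene; python3 go.py .4547 .2086 .2 11.3
```

```text
scene -0.099 top z 0.0983 loc [-0.098   0.0004] 21
scene -0.033 top z 0.0879 loc [-0.0335  0.0011] 20
scene 0.033 top z 0.0949 loc [0.0338 0.001 ] 27
t 26.15 pos [ 0.5516 -0.2224  0.1972] turn [  0.07  -0.28 -17.65] shift in turned mm [ -10.6 -441.7   -2.8] shift in current mm [-144.  -417.7   -3.7]
```

>>> {"op": "send_rows", "data": {"plan": [[0.05, 0, 0, 0, 0, 0, -6], [0.05, 0, 0, 0, 0, 0, -6], [0.05, 0, 0, 0, 0, 0, -5.7], [0.05, -0.0008, -0.0368, 0, 0, 0, 0], [0.05, -0.0008, -0.0368, 0, 0, 0, 0], [0.05, -0.0008, -0.0368, 0, 0, 0, 0], [0.05, -0.0008, -0.0368, 0, 0, 0, 0], [0.05, -0.0008, -0.0368, 0, 0, 0, 0], [0.05, -0.0008, -0.0368, 0, 0, 0, 0], [0.05, -0.0008, -0.0368, 0, 0, 0, 0]]}}

```text
time: 27.15
eef_pos: [0.4935, 0.0306, 0.1933]
orientation: [0.0, 0.995, 0.099, -0.001]
wrist_force: [0.1, 0.6, -0.1]
grip_width: 0.0501
grasp_force: 0.0
```

>>> {"op": "send_rows", "data": {"plan": [[0.05, -0.0008, -0.0368, 0, 0, 0, 0], [0.05, -0.0008, -0.0368, 0, 0, 0, 0], [0.05, -0.0008, -0.0368, 0, 0, 0, 0], [0.05, -0.0008, -0.0368, 0, 0, 0, 0], [0.05, -0.0008, -0.0368, 0, 0, 0, 0], [0.05, 0, 0, 0, 0, 0, 0], [0.05, 0, 0, 0, 0, 0, 0], [0.05, 0, 0, 0, 0, 0, 0]]}}

```text
time: 27.95
eef_pos: [0.4542, 0.2083, 0.1938]
orientation: [0.0, 0.995, 0.099, -0.0]
wrist_force: [-0.1, 0.5, -0.1]
grip_width: 0.0504
grasp_force: 0.0
```

```bash
python3 go.py .455 .2086 .078 11.3
```

```text
t 27.95 pos [0.4542 0.2083 0.1938] turn [0.04 0.04 0.03] shift in turned mm [ 8.000e-01 -1.000e-01  1.158e+02] shift in current mm [  0.9  -0.2 115.8]
```

>>> {"op": "send_rows", "data": {"plan": [[0.05, 0.001, 0, 0.03, 0, 0, 0], [0.05, 0, 0, 0.03, 0, 0, 0], [0.05, 0, 0, 0.03, 0, 0, 0], [0.05, 0, 0, 0.026, 0, 0, 0], [0.05, 0, 0, 0, 0, 0, 0], [0.03, 0, 0, 0, 0, 0, 0], [0.02, 0, 0, 0, 0, 0, 0], [0.005, 0, 0, 0, 0, 0, 0], [0.005, 0, 0, 0, 0, 0, 0], [0.005, 0, 0, 0, 0, 0, 0]]}}

```text
time: 28.95
eef_pos: [0.4561, 0.2095, 0.0801]
orientation: [-0.0, 0.995, 0.099, 0.001]
wrist_force: [-1.2, -0.4, 6.0]
grip_width: 0.0084
grasp_force: 58.5
```

>>> {"op": "send_rows", "data": {"plan": [[0.005, 0, 0, 0, 0, 0, 0], [0.005, 0, 0, 0, 0, 0, 0], [0.005, 0, 0, 0, 0, 0, 0]]}}

```text
time: 29.25
eef_pos: [0.4561, 0.2095, 0.0801]
orientation: [-0.0, 0.995, 0.099, 0.001]
wrist_force: [-0.1, -1.0, 6.2]
grip_width: 0.008
grasp_force: 58.5
```

>>> {"op": "send_rows", "data": {"plan": [[0.005, 0, 0, -0.01, 0, 0, 0], [0.005, 0, 0, -0.02, 0, 0, 0], [0.005, 0, 0, -0.03, 0, 0, 0], [0.005, 0, 0, -0.03, 0, 0, 0], [0.005, 0, 0, -0.03, 0, 0, 0], [0.005, 0, 0, 0, 0, 0, 0], [0.005, 0, 0, 0, 0, 0, 0]]}}

```text
time: 29.95
eef_pos: [0.4551, 0.2094, 0.1987]
orientation: [-0.001, 0.995, 0.099, 0.0]
wrist_force: [-0.3, 0.0, -2.3]
grip_width: 0.0081
grasp_force: 58.4
```

```bash
python3 go.py .6161 -.229 .2 -6.35
```

```text
t 29.95 pos [0.4551 0.2094 0.1987] turn [-0.06 -0.   17.71] shift in turned mm [208.5 417.9  -1.3] shift in current mm [ 71.5 461.5  -1.8]
```

>>> {"op": "send_rows", "data": {"plan": [[0.005, 0, 0, 0, 0, 0, 6], [0.005, 0, 0, 0, 0, 0, 6], [0.005, 0, 0, 0, 0, 0, 5.7], [0.005, 0.012, 0.024, 0, 0, 0, 0], [0.005, 0.018, 0.036, 0, 0, 0, 0], [0.005, 0.018, 0.036, 0, 0, 0, 0], [0.005, 0.018, 0.036, 0, 0, 0, 0], [0.005, 0.018, 0.036, 0, 0, 0, 0], [0.005, 0.018, 0.036, 0, 0, 0, 0], [0.005, 0.018, 0.036, 0, 0, 0, 0]]}}

```text
time: 30.95
eef_pos: [0.5475, -0.0442, 0.1965]
orientation: [0.0, 0.998, -0.055, -0.001]
wrist_force: [0.2, 1.6, -1.0]
grip_width: 0.0078
grasp_force: 58.5
```

>>> {"op": "send_rows", "data": {"plan": [[0.005, 0.018, 0.036, 0, 0, 0, 0], [0.005, 0.018, 0.036, 0, 0, 0, 0], [0.005, 0.018, 0.036, 0, 0, 0, 0], [0.005, 0.018, 0.036, 0, 0, 0, 0], [0.005, 0.0165, 0.034, 0, 0, 0, 0], [0.005, 0, 0, 0, 0, 0, 0], [0.005, 0, 0, 0, 0, 0, 0], [0.005, 0, 0, 0, 0, 0, 0]]}}

```text
time: 31.75
eef_pos: [0.6159, -0.2287, 0.1973]
orientation: [-0.0, 0.998, -0.055, -0.001]
wrist_force: [-0.8, 0.2, -0.1]
grip_width: 0.0079
grasp_force: 58.6
```

```bash
python3 go.py .6161 -.229 .077 -6.35
```

```text
t 31.75 pos [ 0.6159 -0.2287  0.1973] turn [-0.02  0.1   0.03] shift in turned mm [  0.3   0.3 120.3] shift in current mm [  0.5   0.3 120.3]
```

>>> {"op": "send_rows", "data": {"plan": [[0.005, 0, 0, 0.03, 0, 0, 0], [0.005, 0, 0, 0.03, 0, 0, 0], [0.005, 0, 0, 0.03, 0, 0, 0], [0.005, 0, 0, 0.015, 0, 0, 0], [0.005, 0, 0, 0.008, 0, 0, 0], [0.005, 0, 0, 0, 0, 0, 0], [0.005, 0, 0, 0, 0, 0, 0]]}}

```text
time: 32.45
eef_pos: [0.617, -0.2294, 0.0872]
orientation: [0.0, 0.998, -0.055, 0.001]
wrist_force: [0.7, -0.4, -0.7]
grip_width: 0.0081
grasp_force: 58.7
```

>>> {"op": "send_rows", "data": {"plan": [[0.005, 0, 0, 0.005, 0, 0, 0], [0.005, 0, 0, 0.002, 0, 0, 0], [0.005, 0, 0, 0.001, 0, 0, 0], [0.005, 0, 0, 0, 0, 0, 0], [0.005, 0, 0, 0, 0, 0, 0]]}}

```text
time: 32.95
eef_pos: [0.6163, -0.2294, 0.0775]
orientation: [0.0, 0.998, -0.055, 0.0]
wrist_force: [-0.8, -0.7, -1.5]
grip_width: 0.0081
grasp_force: 58.8
```

>>> {"op": "send_rows", "data": {"plan": [[0.005, 0, 0, 0.001, 0, 0, 0], [0.005, 0, 0, 0, 0, 0, 0], [0.005, 0, 0, 0, 0, 0, 0]]}}

```text
time: 33.25
eef_pos: [0.6165, -0.2296, 0.0772]
orientation: [0.0, 0.998, -0.055, 0.0]
wrist_force: [-1.4, 0.6, 3.3]
grip_width: 0.0083
grasp_force: 59.2
```

>>> {"op": "send_rows", "data": {"plan": [[0.015, 0, 0, 0, 0, 0, 0], [0.03, 0, 0, 0, 0, 0, 0], [0.05, 0, 0, 0, 0, 0, 0], [0.05, 0, 0, 0, 0, 0, 0], [0.05, 0, 0, 0, 0, 0, 0], [0.05, 0, 0, -0.02, 0, 0, 0], [0.05, 0, 0, -0.03, 0, 0, 0], [0.05, 0, 0, -0.03, 0, 0, 0], [0.05, 0, 0, -0.03, 0, 0, 0], [0.05, 0, 0, -0.02, 0, 0, 0]]}}

```text
time: 34.25
eef_pos: [0.6167, -0.2296, 0.2093]
orientation: [0.0, 0.998, -0.055, 0.001]
wrist_force: [0.4, -0.6, 0.7]
grip_width: 0.0499
grasp_force: 0.0
```

>>> {"op": "send_rows", "data": {"plan": [[0.05, 0, -0.03, 0, 0, 0, 0], [0.05, 0, -0.04, 0, 0, 0, 0], [0.05, 0, -0.04, 0, 0, 0, 0], [0.05, 0, -0.04, 0, 0, 0, 0], [0.05, 0, 0, 0, 0, 0, 0], [0.05, 0, 0, 0, 0, 0, 0]]}}

```text
time: 34.85
eef_pos: [0.6329, -0.0793, 0.2063]
orientation: [0.0, 0.999, -0.054, -0.0]
wrist_force: [0.4, -0.1, -0.6]
grip_width: 0.0503
grasp_force: 0.0
```

```bash
python3 chk.py scene top; python3 -c "
from meas import *
f=read_camera('scene'); cv2.imwrite('pics/s9.png',cv2.resize(f['pixels'][90:250,180:400],None,fx=3,fy=3))"
```

```text
scene -0.099 top z 0.0977 loc [-0.0982  0.0001] 22
scene -0.033 top z 0.0884 loc [-0.0335  0.001 ] 19
scene 0.033 top z 0.0657 loc [0.0314 0.0035] 5
scene 0.099 top z 0.0934 loc [0.0984 0.0007] 20
top -0.099 top z 0.0984 loc [-0.0961 -0.0011] 50
top -0.033 top z 0.0896 loc [-0.0312 -0.0003] 46
top 0.033 top z 0.0972 loc [ 0.0354 -0.0002] 52
top 0.099 top z 0.0936 loc [ 0.1007 -0.0006] 43
```

View pics/s9.png

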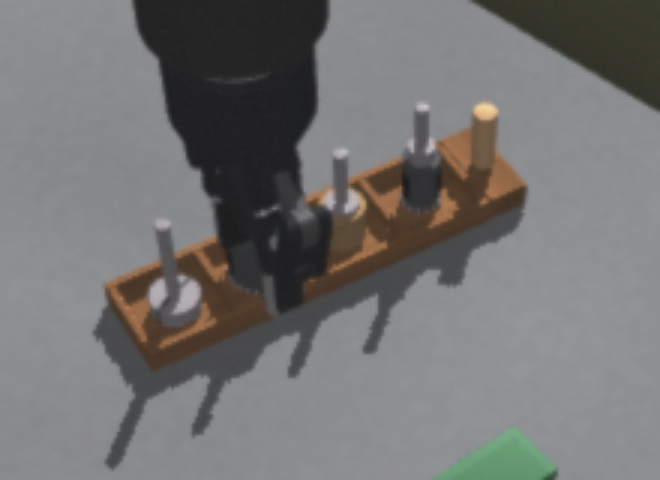

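All four tools stand centred and upright. In the crop, counting from the post at (483,135), I see the small saw (422,180), the drum (342,210), the large saw and the Forstner bit (175,290). The gripper partly hides the large saw in this view, but the top camera confirms its position.

```bash
python3 -c "
from bench import *
print(job_done())"
```

```text
the job is handed in; nothing more can be done
None
```

I moved all four tools to the empty rack, in order from its post: small hole saw, sanding drum, large hole saw, Forstner bit. Before hand-in at about 35 s, the cameras showed each within about 3 mm of its well centre, upright and let go; the judge's result was not shown.

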